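# Hold a mist valve open with its splined key

### The job

Take the orange-handled key out of its stand and use it on the mist valve that is not locked out: the one with the green ring, not the one under the red cap. Turn the key until its splines line up with the cross-shaped socket, slide it in and push it fully home against the spring, so that its brass collar sits flush on the valve. Finish while still holding the key pressed down; leave the red cap alone and do not disturb the other things on the bench.

Things in the scene. Friction and masses are not known exactly. Their poses are not given: they have to be found in the camera images.
- key: Loose valve key, 111 mm tall, about 0.22 kg, upright in its stand. Steel foot: four splines, two crossed bars 36 mm long, 8 mm thick, along the key's x and y, lowest 4 mm V-shaped; 35 mm up a brass collar 48 mm wide, 6 mm thick; stem 14 mm wide; on top an orange bar, 80 mm along x, 16 mm along y, 20 mm high. Origin: axis, lowest end of the foot; z up. Fits the socket at every quarter turn.
- key_grip (a point): Centre of the key's orange bar handle, 101 mm above the foot's lowest end; the place to grip it, across its 16 mm thickness. The bar's underside is 10 mm below, the collar's top 60 mm below.
- key_collar (a point): Centre of the underside of the key's brass collar, 35 mm above the foot's lowest end. It lies at the height of the housing's top when the key is fully home.
- stand: Wooden stand fixed to the bench: foot 84 mm across, cup 58 mm across, 43 mm high, with a plain round hole 42 mm wide, so that the key stands in it at any yaw. The key's foot rests on the hole's floor, 10 mm above the bench; its collar is 2 mm above the cup's rim. Origin: centre, at bench height.
- valve_left: The left (+y) valve head, fixed: square aluminium housing with blue sides, 84 x 84 mm, flat top 70 mm above the bench, on a dark round foot 112 mm across. In its top a plus-shaped socket: two crossed slots, each 39 mm long, 10.5 mm wide, along this body's x and y axes. Origin: on the axis at bench height; z up. Its yaw differs from run to run.
- valve_right: The right (-y) valve head, fixed: square aluminium housing with blue sides, 84 x 84 mm, flat top 70 mm above the bench, on a dark round foot 112 mm across. In its top a plus-shaped socket: two crossed slots, each 39 mm long, 10.5 mm wide, along this body's x and y axes. Origin: on the axis at bench height; z up. Its yaw differs from run to run.
- valve_left_mouth (a point): Centre of the left socket in the plane of the housing's top, 70 mm above the bench.
- valve_right_mouth (a point): Centre of the right socket in the plane of the housing's top, 70 mm above the bench.
- valve_left_plunger (a joint): Travel (m) of the dark spring plunger in the left socket: 0 when up (its top 21 mm below the housing's top), growing downwards, stop at 0.020. Resists with 4.2 N plus 350 N/m; 0.014 and about 9 N with the key's collar on the housing. It pushes the key out when the pressing stops.
- valve_right_plunger (a joint): Travel (m) of the dark spring plunger in the right socket: 0 when up (its top 21 mm below the housing's top), growing downwards, stop at 0.020. Resists with 4.2 N plus 350 N/m; 0.014 and about 9 N with the key's collar on the housing. It pushes the key out when the pressing stops.
- lock_cap: Red lock-out cap, 74 mm across, 20 mm high, fixed over the socket of the valve that must not be used (left or right, it differs). Origin: centre of its underside, 70 mm above the bench.
- green_ring: Flat green ring, 78 mm outside, 60 mm inside, 4 mm high, fixed on top of the valve to be used, around its socket; the key's collar passes inside it. Origin: centre of its underside, 70 mm above the bench.
- mushroom: Bystander: one white mushroom, cap 52 mm across, 48 mm tall, standing on its stem. Origin: centre of its underside.
- punnet: Bystander: blue open punnet, 130 x 190 mm, 60 mm high, with three mushrooms in it. Origin: centre of its underside.
- bottle: Bystander: white bottle with a blue cap, 66 mm across, 170 mm tall, standing. Origin: centre of its underside.
- jar: Bystander: amber jar, 70 mm across, 90 mm tall, standing. Origin: centre of its underside.
- brush: Bystander: small hand brush lying flat on the bench, under 40 mm high.
- wrench: Bystander: steel wrench lying flat on the bench, under 20 mm high.
There are look-alikes about, which are no part of the job. Several things have the shape of the stand; the one meant has the colours described above.

How it is judged (in metres and radians):
On the way, in this order (a step that is already met when the one before it is completed fails the run):
1. the key is lifted clear of its stand (z of key in the frame of stand above 0.06 m), for 0.1 s.
2. the key's splines have entered the socket of the valve with the green ring by 10 mm or more (((horizontal distance between lock_cap and valve_right_mouth below 0.02 m and horizontal distance between key_collar and valve_left_mouth below 0.004 m and angle between key's own z axis and vertical below 0.1 rad and z of key_collar in the frame of valve_left below 0.095 m) or (horizontal distance between lock_cap and valve_left_mouth below 0.02 m and horizontal distance between key_collar and valve_right_mouth below 0.004 m and angle between key's own z axis and vertical below 0.1 rad and z of key_collar in the frame of valve_right below 0.095 m))), for 0.1 s.
At the end, for the whole second after the job is handed in: The key stands in the socket of the valve that is not capped: its axis within 4 mm of the socket's, tilted less than 0.1 rad, collar within 2 mm of the housing's top, that valve's plunger pushed down by more than 11.5 mm, and the gripper still holding or pressing the key with more than 2 N (((horizontal distance between lock_cap and valve_right_mouth below 0.02 m and horizontal distance between key_collar and valve_left_mouth below 0.004 m and angle between key's own z axis and vertical below 0.1 rad and z of key_collar in the frame of valve_left below 0.072 m and value of joint valve_left_plunger above 0.0115 m and contact force between the fingers and key above 2 N) or (horizontal distance between lock_cap and valve_left_mouth below 0.02 m and horizontal distance between key_collar and valve_right_mouth below 0.004 m and angle between key's own z axis and vertical below 0.1 rad and z of key_collar in the frame of valve_right below 0.072 m and value of joint valve_right_plunger above 0.0115 m and contact force between the fingers and key above 2 N))); the arm keeps its last pose, push and grip.
It fails at once if the red cap is touched by the gripper or the key (contact force between any of the fingers, key and lock_cap above 2 N).
It fails at once if a bystander is moved by more than 3 cm (distance of any of mushroom, punnet, bottle, jar, brush, wrench from where it was at the start of the episode above 0.03 m).
It also fails if it takes over 45 s, if anything falls off the work surface, if the arm or the gripper's body presses on something with over 40 N, if the wrist force passes 120 N, or if a joint passes its speed limit or range.

### The arm

A 6-joint arm with a two-finger parallel gripper is mounted at the origin on the work surface. World frame = base frame: x ahead of the robot, y to its left, z up, the work surface at z = 0. Lengths are in m, angles in degrees, forces in N, time in s.
With the tool pointing down it reaches from about 0.325 to 0.775 m from the base axis. Payload 5.5 kg.
Tool frame: the origin (TCP) lies at the centre of the arm's flange, where the gripper is bolted on; the fingertips stand 182 mm ahead of it and the grasp point (between the pads) lies 163 mm ahead of it; z points along the fingers, y is the direction in which the jaws open and shut (so a half turn about z gives the same grasp; the last joint's range is limited). The gripper opens to 88 mm and grips with 3 to 60 N. Pads are 20 mm wide; open, the fingers measure 115 mm over their backs; the gripper's body (75 mm by 178 mm) begins 61 mm behind the grasp point.
Start: joints at [-71.66, 5.22, 70.514, -0, 104.267, -3.249], TCP at [0.221, -0.558, 0.405] pointing down, gripper open.
Joint ranges: [-164.24, 164.24], [-49.07, 125.15], [9.68, 141.18], [-86.29, 266.29], [3.28, 154.24], [-151.56, 151.56]. Speed limits (degrees/s): [147.25, 147.25, 172.46, 180, 180, 180].

### API

Orientations are given as [roll, pitch, yaw] about the fixed x, y, z axes, in that order (R = Rz(yaw) Ry(pitch) Rx(roll)).
In Python, from station import r gives the robot as it stands. The module is installed in compiled form; this text tells all that it offers. Calls block until the motion is done:
- r.reach(position, orientation): joint-space move of the TCP to a pose.
- r.servo_line(position, rotation=None, speed=0.15): straight line of the TCP; rotation=None keeps the orientation; speed is the mean speed in m/s.
- r.move_joints(angles): joint-space move.
- r.let_go() and r.grab(squeeze=None): open the fingers fully, or close them until they stop; squeeze is the grip in N (None keeps the last).
- r.wait(seconds).
- r.inverse_kinematics(position, orientation): joint angles nearest the present ones, or None.
- r.sense(): the state.
- r.snapshot(name): name is "scene" or "top" or "wrist"; returns a dict with "frame" (420x560x3 uint8, red, green, blue), "fx", "fy", "cx", "cy" (pixels), "R" (3x3) and "t" (3): a world point X has camera coordinates R X + t. Camera axes: x right, y down, z forward; pixel columns grow to the right and rows downward; lengths in m; the calibration is good to about 2 mm. A picture is of the moment at which its call begins. There is no depth.
A pose or a line that the arm cannot do raises r.IKError and nothing moves.
- r.hand_in(): hands the job in, once; it reports no verdict.
The state is a dict: "clock": time; "joints": joint angles; "joint_vel": joint speeds; "joint_torque": joint torques, N m; "tcp_pos": TCP position; "orientation": TCP orientation; "contact_force": force on the tool from outside, world axes, zero at the start; "torque": the same for the moment, N m; "opening": finger opening in m.
Only numpy, scipy, OpenCV 4.12 (cv2) and the standard library are available. Lean on these libraries where they do the work, as an engineer would, in place of code of your own. Each camera call takes 0.05 s, during which the arm holds its last target. There are 200 camera calls.

## Working session

There is one attempt and no reset: what is moved stays moved. The work goes in short steps, each a Python script; the robot and the scene stay as the last script left them, time stands still between calls to the robot, and variables do not carry over. Pictures are saved under pics/ and viewed, about 8 in all and at most 12, crops included, and the job is handed in when it is done.

```bash
mkdir -p pics
python3 - <<'E'
from station import r
import cv2,numpy as np
print(r.sense())
for n in("top","scene"):
    s=r.snapshot(n); np.savez(f"{n}0.npz",**s)
    cv2.imwrite(f"pics/{n}0.png",cv2.resize(s["frame"][:,:,::-1],(784,588),interpolation=cv2.INTER_CUBIC))
    print(n,s["fx"],s["fy"],s["cx"],s["cy"],s["R"],s["t"],-np.array(s["R"]).T@s["t"])
E
```

```text
{'clock': 0.0, 'joints': array([-7.16603807e+01,  5.26133783e+00,  7.05801232e+01, -1.69543200e-03,
        1.04263729e+02, -3.25056980e+00]), 'joint_vel': array([-0.01729456,  0.02883699, -0.0040997 ,  0.03048965, -0.07979222,
        0.0329951 ]), 'joint_torque': array([-5.55910246e-04, -4.46448004e+01, -4.06451976e+01,  6.96228258e-02,
        2.93779909e-02, -1.54704394e-04]), 'tcp_pos': array([ 0.22077349, -0.55797045,  0.40354235]), 'orientation': array([-1.79894886e+02, -4.32328751e-03,  2.15897689e+01]), 'contact_force': array([-0.73654354, -0.36596608, -0.95844879]), 'torque': array([-0.008171  , -0.01171296,  0.01154529]), 'opening': 0.08779988097496175}
top 505.1789776685539 505.1789776685539 268.311817533684 205.91033316991798 [[ 0.013797   -0.99990164  0.0025209 ]
 [-0.99657619 -0.01395657 -0.08149307]
 [ 0.08152023 -0.0013879  -0.99667072]] [-0.03353452  0.48398697  1.34809788] [ 0.37289531 -0.02490539  1.38313581]
scene 399.90333676773605 399.90333676773605 277.57995387676334 211.1101151728607 [[ 0.77347164  0.6338157   0.00439228]
 [ 0.37237512 -0.4487953  -0.81235432]
 [-0.51291169  0.6299686  -0.58314763]] [-0.34743346 -0.09807624  1.32649466] [ 0.98562569 -0.65945736  0.69539558]
```

View pics/top0.png

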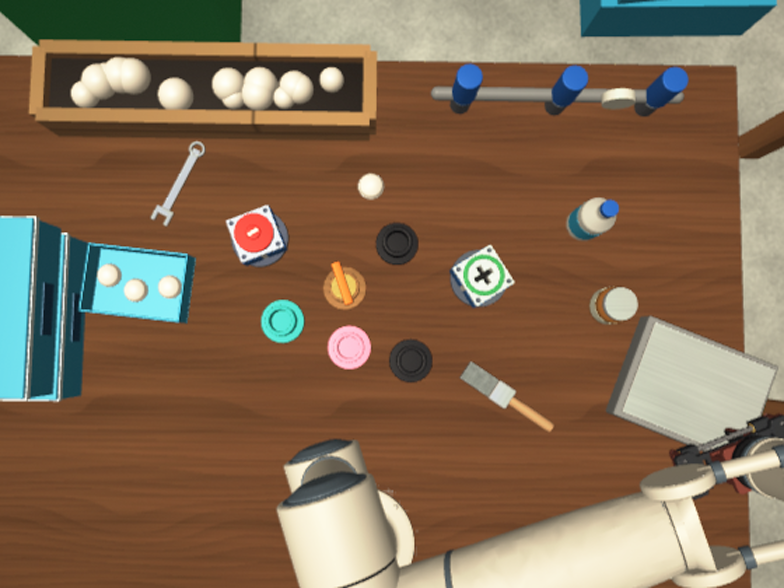

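View pics/scene0.png

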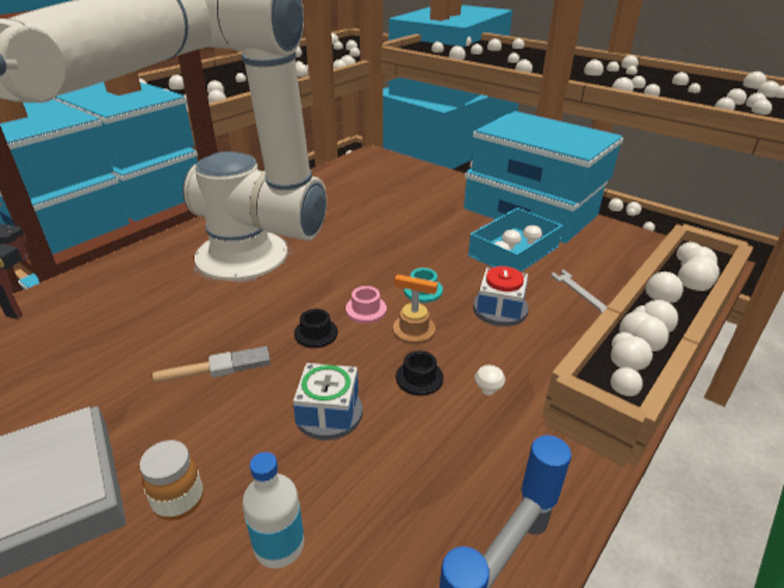

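The top view (784 px wide) shows the red cap on the left valve at (253,233) and the green ring on the right valve at (484,276). The stand-shaped things are wooden (345,288) holding the orange key, black (397,243) and (410,360), teal (282,321) and pink (349,347). Only the wooden one fits. Next I'll get coarse positions and confirm with wrist views.

```bash
cat > h.py <<'E'
import cv2,numpy as np
def ray(s,px,z):
    R=np.array(s["R"]);t=np.array(s["t"]);c=-R.T@t
    d=R.T@np.array([(px[0]-s["cx"])/s["fx"],(px[1]-s["cy"])/s["fy"],1.])
    return c+d*(z-c[2])/d[2]
def mask(f,lo,hi):
    return cv2.inRange(cv2.cvtColor(np.ascontiguousarray(f),cv2.COLOR_RGB2HSV),lo,hi)
def blobs(m,amin=30):
    cs,_=cv2.findContours(m,cv2.RETR_EXTERNAL,cv2.CHAIN_APPROX_NONE)
    return sorted([c for c in cs if cv2.contourArea(c)>amin],key=cv2.contourArea,reverse=True)
ORANGE=((8,190,150),(18,255,255)); GREEN=((55,120,60),(80,255,255))
E
python3 - <<'E'
from h import *
s=dict(np.load("top0.npz")); f=s["frame"]
for n,c,z in(("key",ORANGE,.121),("ring",GREEN,.074)):
    for b in blobs(mask(f,*c))[:5]:
        q=cv2.minAreaRect(b); print(n,cv2.contourArea(b),q,ray(s,q[0],z))
from station import r
# where would a wrist view be possible
s=r.snapshot("wrist"); R=np.array(s["R"]);c=-R.T@s["t"];st=r.sense()
from scipy.spatial.transform import Rotation as Q
T=Q.from_euler("xyz",st["orientation"],degrees=True).as_matrix()
print("cam in tool",T.T@(c-st["tcp_pos"]),"\n",T.T@R.T, s["fx"])
print(T)
E
```

```text
key 49.0 ((243.87582397460938, 201.69683837890625), (31.620691299438477, 6.069718360900879), 70.90650939941406) [0.48587267 0.03476647 0.121     ]
ring 3708.5 ((88.55315399169922, 14.652408599853516), (29.825668334960938, 165.06546020507812), 89.60211181640625) [0.98758376 0.46219424 0.074     ]
ring 586.5 ((345.2500305175781, 196.25001525878906), (27.577163696289062, 26.870054244995117), 45.0) [ 0.5080279 -0.2267976  0.074    ]
cam in tool [0.07782944 0.00056253 0.02040858] 
 [[ 7.37506176e-04 -9.58436429e-01 -2.85305220e-01]
 [ 9.99999722e-01  7.37924834e-04  1.06033562e-04]
 [ 1.08907379e-04 -2.85305218e-01  9.58436707e-01]] 327.5720939110368
[[ 9.29834416e-01  3.67977879e-01 -4.88919039e-04]
 [ 3.67978198e-01 -9.29833355e-01  1.40636853e-03]
 [ 6.28992784e-05 -1.48760141e-03 -9.99998892e-01]]
```

Run:
```python
from station import r
from h import *
def shot(n):
    r.wait(.3); s=r.snapshot("wrist"); np.savez(n+".npz",**s); cv2.imwrite(f"pics/{n}.png",s["frame"][:,:,::-1])
r.reach([.508,-.227,.38],[180,0,19]); shot("wv")
r.reach([.486,.035,.42],[180,0,19]); shot("wk")
print(r.sense()["joints"],r.sense()["clock"],r.sense()["contact_force"])
a=cv2.imread("pics/wv.png");b=cv2.imread("pics/wk.png")
cv2.imwrite("pics/both.png",cv2.resize(np.hstack([a[60:360,130:430],b[60:360,130:430]]),(800,400)))
```

```text
[ 4.05358509e-02 -1.18892013e+01  8.54315635e+01 -8.40928797e-04
  1.06484520e+02  7.11097896e+01] 3.5 [ 0.07364659 -0.34510211 -0.11631824]
```

View pics/both.png

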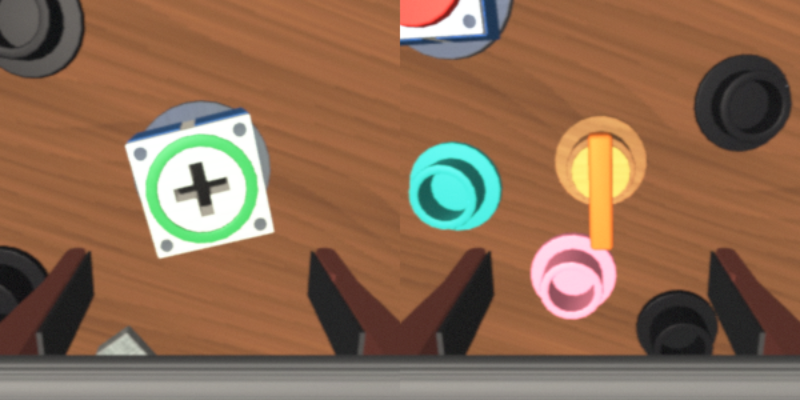

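The left crop shows the green-ringed valve with its open plus-shaped socket at (203,187). The right crop shows the orange bar over the brass collar in the wooden stand, at (600,190); it's the only key. The handle lies along tool x. Next I'll measure both.

Run:
```python
from h import *
def proj(s,pts,z): return np.array([ray(s,p,z)[:2] for p in pts])
def rect(P): 
    o=P.mean(0); q=cv2.minAreaRect(((P-o)*1000).astype(np.float32)); return np.array(q[0])/1000+o,q[1],q[2]
s=dict(np.load("wk.npz")); f=s["frame"]; h=cv2.cvtColor(f,cv2.COLOR_RGB2HSV)
print("handle hsv samples",[h[y,x] for y,x in((170,280),(200,280),(240,280),(243,280))])
for lo in((8,190,150),(8,200,215)):
    for b in blobs(mask(f,lo,(16,255,255)),200)[:2]: print(cv2.boundingRect(b),"key",rect(proj(s,b[:,0],.121)))
v=dict(np.load("wv.npz")); f=v["frame"]
g=blobs(mask(f,*GREEN),200)[0]; P=proj(v,g[:,0],.074); o=P.mean(0)
print("ring",np.array(cv2.fitEllipse(((P-o)*1e3).astype(np.float32))[0])/1e3+o,cv2.fitEllipse(((P-o)*1e3).astype(np.float32))[1])
w=mask(f,(0,0,170),(179,60,255))|mask(f,*GREEN)
b=[c for c in blobs(w,1000) if cv2.pointPolygonTest(c,(282,200),False)>0][0]
print("housing",rect(proj(v,b[:,0],.07)))
# socket: non-white inside ring
m=np.zeros(w.shape,np.uint8); e=cv2.fitEllipse(g); cv2.ellipse(m,(e[0],(e[1][0]*.7,e[1][1]*.7),e[2]),255,-1)
c=blobs(cv2.bitwise_and(m,cv2.bitwise_not(mask(f,(0,0,190),(179,60,255)))),50)[0]
print("socket",rect(proj(v,c[:,0],.07)))
t=dict(np.load("top0.npz"))
b=blobs(mask(t["frame"],(8,170,150),(18,255,255)))
for q in b[:2]: print("top key",rect(proj(t,q[:,0],.121)))
```

```text
handle hsv samples [array([ 19, 174, 255], dtype=uint8), array([ 19, 173, 255], dtype=uint8), array([ 18, 180, 255], dtype=uint8), array([ 18, 183, 255], dtype=uint8)]
ring [ 0.50926368 -0.22869518] (73.1706314086914, 74.23700714111328)
housing (array([ 0.51058819, -0.22752761]), (88.80616760253906, 85.91754913330078), 32.74400329589844)
socket (array([ 0.50936127, -0.22835753]), (31.244468688964844, 31.012203216552734), 77.6541976928711)
top key (array([0.48557381, 0.03471703]), (80.51693725585938, 17.366300582885742), 20.928556442260742)
```

Run:
```python
from h import *
def proj(s,pts,z): return np.array([ray(s,p,z)[:2] for p in pts])
def rect(P): 
    o=P.mean(0); q=cv2.minAreaRect(((P-o)*1000).astype(np.float32)); return np.array(q[0])/1000+o,q[1],q[2]
s=dict(np.load("wk.npz")); h=cv2.cvtColor(s["frame"],cv2.COLOR_RGB2HSV)
print(h[185,262:300:3].tolist())
for sat in(150,165):
    m=mask(s["frame"],(12,sat,225),(20,255,255)); m=cv2.morphologyEx(m,cv2.MORPH_OPEN,np.ones((3,3)))
    for b in blobs(m,200)[:2]: print(sat,cv2.boundingRect(b),rect(proj(s,b[:,0],.121)))
v=dict(np.load("wv.npz")); f=v["frame"]
for val in(200,225):
    w=mask(f,(0,0,val),(179,40,255))|mask(f,(50,60,60),(85,255,255))
    b=blobs(cv2.morphologyEx(w,cv2.MORPH_OPEN,np.ones((5,5))),1000)[0]; print(val,rect(proj(v,b[:,0],.07)))
```

```text
[[27, 130, 253], [27, 130, 253], [27, 131, 253], [20, 163, 253], [20, 169, 255], [20, 168, 255], [19, 171, 255], [19, 176, 255], [17, 185, 255], [19, 162, 242], [26, 134, 253], [26, 132, 253], [26, 131, 253]]
150 (270, 161, 21, 86) (array([0.48710875, 0.03353592]), (77.71556854248047, 16.87775230407715), 19.806543350219727)
165 (271, 161, 19, 86) (array([0.487071  , 0.03366405]), (77.70513916015625, 15.51048469543457), 19.67345428466797)
200 (array([ 0.50929918, -0.22837285]), (84.81917572021484, 85.16840362548828), 32.73836898803711)
225 (array([ 0.50907296, -0.22848493]), (84.31864929199219, 84.59075927734375), 32.739933013916016)
```

Housing 84.5 mm square (given 84), bar 77.7 x 15.5–17 mm (given 80 x 16), and three independent measures agree on the socket centre and yaw of 32.7°. Now I'll grasp and lift.

Run:
```python
from station import r
from h import *
r.reach([.4871,.0336,.36],[180,0,19.7])
r.servo_line([.4871,.0336,.274]); r.grab(40); r.wait(.3)
print(r.sense()["opening"],r.sense()["contact_force"],r.sense()["tcp_pos"])
r.servo_line([.4871,.0336,.39]); r.wait(.2)
print(r.sense()["opening"],r.sense()["contact_force"],r.sense()["clock"])
r.reach([.5092,-.2285,.39],[180,0,32.74]); r.wait(.5)
st=r.sense();print(st["tcp_pos"],st["orientation"],st["contact_force"],st["torque"],st["clock"],st["joints"][5])
for n in("wrist","scene"):
    s=r.snapshot(n); np.savez(n+"1.npz",**s); cv2.imwrite(f"pics/{n}1.png",s["frame"][:,:,::-1])
a=cv2.imread("pics/wrist1.png")[120:420,130:430]; u,v=np.array([.5092,-.2285,.15]),0
s=r.snapshot("scene"); c=np.array(s["R"])@u+s["t"]; x,y=int(s["fx"]*c[0]/c[2]+s["cx"]),int(s["fy"]*c[1]/c[2]+s["cy"]); print(x,y)
b=cv2.imread("pics/scene1.png")[max(y-75,0):y+75,x-75:x+75]
cv2.imwrite("pics/both1.png",np.hstack([cv2.resize(a,(400,400)),cv2.resize(b,(400,400),interpolation=cv2.INTER_CUBIC)]))
```

```text
0.015729865482483184 [ 1.02234357 -1.00166691  0.43260119] [0.48710227 0.03355544 0.27397381]
0.015493355925624402 [-1.09849971 -0.16762048 -0.8589775 ] 7.1
[ 0.50926966 -0.22819299  0.39007443] [ 1.79993608e+02 -3.00289123e-03  3.27678327e+01] [-0.37831374 -0.44365442 -1.0993305 ] [-0.00859138  0.04021392 -0.02449634] 8.625 29.603117387465833
230 245
```

View pics/both1.png

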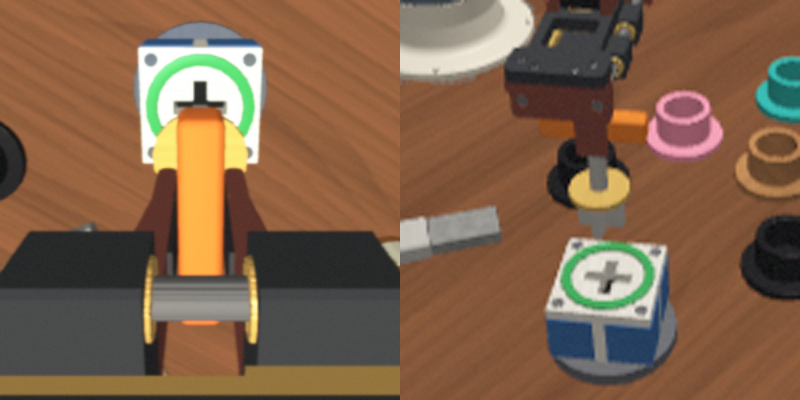

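The key hangs upright in the jaws with bar and socket parallel (left crop: bar x=200, socket x=200). Next I'll check the bar end's offset along tool x and re-measure the collar, to see whether the key axis coincides with the tool axis.

Run:
```python
from h import *
s=dict(np.load("wrist1.npz")); f=s["frame"]; tcp=np.array([.50927,-.22819]); a=np.radians(32.77)
X=np.array([np.cos(a),np.sin(a)]);Y=np.array([np.sin(a),-np.cos(a)])
m=mask(f,(8,150,200),(21,255,255)); m[320:]=0
b=[c for c in blobs(m,200) if cv2.pointPolygonTest(c,(280,230),False)>=0][0][:,0]
P=np.array([ray(s,p,.237)[:2] for p in b])-tcp; x,y=P@X*1e3,P@Y*1e3
print("bar end x (40)",x.max(),"y edges near end",[ (y[(x>l)&(x<l+4)].min(),y[(x>l)&(x<l+4)].max()) for l in(22,28,33)])
# collar: brass, top at z = tcp-.163-.060
m=mask(f,(21,90,150),(32,200,255)); c=max(blobs(m,30),key=len)[:,0]
cc=np.vstack([q[:,0] for q in blobs(m,60)]); P=np.array([ray(s,p,.167)[:2] for p in cc])-tcp; P=np.c_[P@X,P@Y]*1e3
out=P[np.abs(P[:,1])>10]; h=cv2.convexHull(P.astype(np.float32))[:,0]; 
h=h[np.hypot(*h.T)>18]
A=np.c_[2*h,np.ones(len(h))]; q=np.linalg.lstsq(A,(h**2).sum(1),rcond=None)[0]; print("collar circle c,r",q[:2],np.sqrt(q[2]+q[0]**2+q[1]**2),len(h),P.min(0),P.max(0))
# scene: collar ellipse centre (mid-height ~ top face z .167)
g=dict(np.load("scene1.npz")); m=mask(g["frame"],(18,80,120),(32,255,255)); m[:,:200]=0;m[:,270:]=0;m[:200]=0;m[300:]=0
for b in blobs(m,30)[:2]:
    e=cv2.fitEllipse(cv2.convexHull(b)); p=(ray(g,e[0],.1655)[:2]-tcp)*1e3; print("scene collar",e,p@X,p@Y)
```

```text
bar end x (40) 39.74345286496226 y edges near end [(np.float64(-8.295644929824173), np.float64(9.173623904824124)), (np.float64(-7.331155020073973), np.float64(8.20923269583332)), (np.float64(-7.262586695038317), np.float64(8.501419867682314))]
collar circle c,r [-47.75730025  -0.06034343] 63.389245776408366 23 [-112.98562141  -30.63199369] [19.03948654 32.27965027]
scene collar ((229.4127655029297, 240.447509765625), (16.983163833618164, 23.229095458984375), 84.74256896972656) -1.5975425934595164 1.752003666026421
```

Bar end at 39.7 mm (expected 40) and bar centre about +0.5 mm, so the key axis is on the tool axis within calibration. Descending in guarded steps.

Run:
```python
from station import r
import numpy as np
f0=r.sense()["contact_force"]
for z in(.342,.337,.334,.331,.328,.325,.322,.318,.315):
    r.servo_line([.5092,-.2285,z],[180,0,32.74],speed=.04); r.wait(.15)
    s=r.sense(); F=s["contact_force"]-f0; print(z,s["tcp_pos"].round(4),F.round(1),s["torque"].round(2),round(s["opening"],4))
    if np.linalg.norm(F)>8: print("stop"); break
print(s["clock"])
```

```text
0.342 [ 0.5092 -0.2285  0.3423] [-0.5 -0.4  0.1] [-0.02 -0.02  0.02] 0.0162
0.337 [ 0.5092 -0.2285  0.337 ] [-0.3 -0.1 -0.4] [-0.01  0.   -0.02] 0.0158
0.334 [ 0.5092 -0.2285  0.334 ] [ 1.  -0.7  0. ] [ 0.   -0.02 -0.01] 0.016
0.331 [ 0.5092 -0.2285  0.331 ] [-0.3 -0.9  0.3] [-0.02  0.   -0.01] 0.0157
0.328 [ 0.5092 -0.2285  0.328 ] [-0.3 -0.4  0.1] [0.01 0.01 0.01] 0.0155
0.325 [ 0.5092 -0.2285  0.325 ] [ 1.2 -0.1 -0.7] [-0.04  0.   -0.  ] 0.0155
0.322 [ 0.5092 -0.2285  0.322 ] [ 0.2 -0.8  0.8] [-0.07  0.01  0.05] 0.0158
0.318 [ 0.5092 -0.2285  0.318 ] [ 0.2 -0.2  0.3] [-0.03 -0.    0.  ] 0.0155
0.315 [ 0.5092 -0.2285  0.315 ] [ 0.7 -0.  -1. ] [-0.04  0.05 -0.02] 0.0157
13.5
```

The splines went in 19 mm without contact. Now I'll press home until the force rises clearly above the 9 N spring load.

Run:
```python
from station import r
from h import *
r.grab(60)
for z in(.311,.307,.303,.300,.299,.298,.297,.296):
    r.servo_line([.5092,-.2285,z],[180,0,32.74],speed=.03); r.wait(.3)
    s=r.sense(); F=s["contact_force"]; print(z,s["tcp_pos"].round(4),F.round(1),s["torque"].round(2),round(s["opening"],4),s["clock"])
    if F[2]>20: break
for n in("wrist","scene"):
    q=r.snapshot(n); np.savez(n+"2.npz",**q); cv2.imwrite(f"pics/{n}2.png",q["frame"][:,:,::-1])
a=cv2.imread("pics/wrist2.png")[120:420,130:430]; b=cv2.imread("pics/scene2.png")[195:315,170:290]
cv2.imwrite("pics/both2.png",np.hstack([cv2.resize(a,(400,400)),cv2.resize(b,(400,400),interpolation=cv2.INTER_CUBIC)]))
```

```text
0.311 [ 0.5093 -0.2286  0.3114] [0.4 0.4 1.6] [-0.15 -0.26  0.05] 0.0155 14.3
0.307 [ 0.5093 -0.2286  0.3072] [ 2.4 -0.6  3.5] [-0.32 -0.49 -0.01] 0.0157 14.8833
0.303 [ 0.5093 -0.2285  0.3034] [2.  0.1 4.5] [-0.34 -0.43  0.01] 0.0154 15.4667
0.3 [ 0.5093 -0.2285  0.3007] [ 2.1 -0.2  5.2] [-0.25 -0.32 -0.  ] 0.0159 16.0167
0.299 [ 0.5092 -0.2285  0.2998] [ 0.3 -0.9  6. ] [-0.18 -0.38  0.01] 0.0155 16.5667
0.298 [ 0.5093 -0.2285  0.2992] [ 0.7 -0.   8.3] [-0.12 -0.22 -0.01] 0.0157 17.1167
0.297 [ 0.5092 -0.2285  0.2992] [-0.8 -0.2 11.3] [-0.06  0.04 -0.04] 0.0156 17.6667
0.296 [ 0.5091 -0.2284  0.2992] [-1.1  0.4 16.4] [ 0.17  0.42 -0.03] 0.0154 18.2167
```

View pics/both2.png

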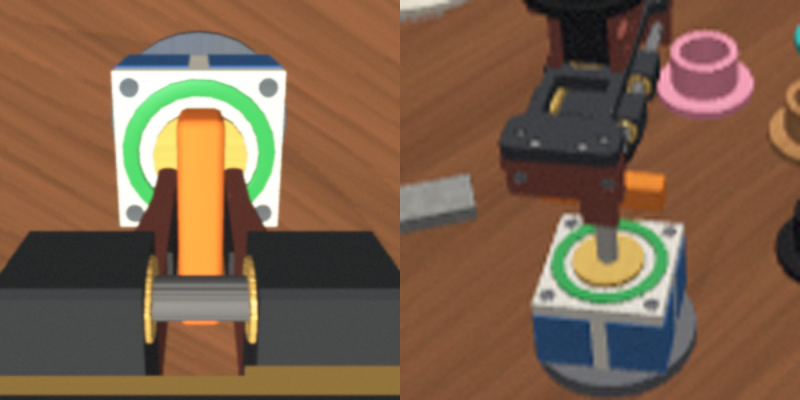

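The collar lies flat inside the green ring in both views. The TCP stopped at 0.2992 m (0.299 expected) while the force rose from 8 to 16 N, so the collar is on its hard stop. Handing in.

Run:
```python
from station import r
r.wait(.5); s=r.sense(); print(s["tcp_pos"],s["contact_force"],s["opening"],s["clock"]); r.hand_in()
```

```text
[ 0.50914903 -0.22838707  0.2991998 ] [-2.40142343  1.33562999 14.96003547] 0.015593016034823217 18.8167
the job is handed in; nothing more can be done
```

I took the orange-handled key from the wooden stand, turned it to the right valve's measured yaw (32.7°), and pushed it fully home in the socket with the green ring. I handed in at 18.8 s while still gripping and pressing; no verdict is reported.

- **Seating:** the TCP stopped at z = 0.2992 m, which puts the collar underside at about 70.2 mm against the 70 mm housing top. Further pressing raised the force from 8 to 16 N without movement, and about 15 N remained at hand-in. Both pictures show the collar flat inside the ring.
- **Plunger travel:** I could not read it directly; it is inferred from the collar sitting on the housing.
- **Grip and surroundings:** the fingers were 15.6 mm apart on the 16 mm bar, with the grip set to 60 N. All motion stayed well away from the red cap and the bystanders; I took no final picture of the whole bench to confirm nothing had shifted.
- **Checks that disagreed:**
  - The scene camera put the held key's collar about 2.4 mm off the tool axis. The wrist camera's view of the bar put it within about 0.5 mm, and the contact-free insertion agreed with that.
  - The wrist-camera fit of the collar circle failed because its colour mask picked up other things, so I did not use it.
  - Partway down, the measured force was lower than the spring values given (5.2 N just before seating, against about 9 N).

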